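# Scan the colour pot's label, then unscrew its tight cap and hold it over the mouth

### The job

Log the pot before opening it: pick up the scanner, hold it still for two seconds, level and square to the middle of the barcode label on the white pot with its window 5 to 10 cm away, and lay it flat along its rest again. Then unscrew the pot's tight red cap counterclockwise while the square holder braces the pot, stop turning once the threads let go, and raise it straight up. Finish still holding the cap, upright and still, two to three centimetres above the pot's mouth, the pot fully down in its holder and everything else left alone.

Things in the scene. Friction and masses are not known exactly. Their poses are not given: they have to be found in the camera images.
- nest: fixed holder on the worktop: aluminium plate 124x94x6 mm with a grey square socket, 66 mm inside, whose 7 mm walls rise 16 mm above the plate. Origin: centre of its underside, on the worktop.
- white_pot: white square pot, 62x62 mm, 0.5 kg, loose but standing on the holder's 6 mm plate in its socket with 2 mm play each side, which keeps it from turning. Square part 56 mm high, then a sloping shoulder and a round neck 40 mm in diameter, 65 to 94 mm up. Origin: centre of underside; z up; -x is the side with the label, within 20 degrees of facing the robot.
- label (a point): middle of the barcode label (50x34 mm, yellow border) on the pot's -x side, 37 mm above the pot's underside. The scanner's x axis must point along the pot's +x axis. The frame is parallel to the pot's.
- mouth (a point): centre of the top of the neck, 94 mm above the pot's underside, inside the closed cap; a sprung rubber disc stands 3 mm (uncapped 7 mm) above it. Turned counterclockwise from above, the cap climbs 2 mm and is free after 53 to 60 degrees; solid thread ends stop it at about 95: turn 75, then lift straight up. Lifted too early it takes the pot with it.
- cap: tight red ribbed round cap on the pot, 60 mm in diameter (62 over ribs), 32 mm high, 50 g, loose body. Origin: centre of its lower rim, closed 75 mm above the pot's underside, 19 mm above the pot's square part; z up. Grip across the diameter from above, 30 N or more if possible: the thread and a sprung seal resist with 0.3 to 0.6 N m. How it turns: see mouth.
- rest: fixed flat dark mat, 200x90 mm, 6 mm thick, grey top: the scanner's rest. It may lie on either side, left or right of the pot. Origin: centre of its underside; x along its length.
- scanner: bar scanner lying on the rest, 150 mm long along its x, 36 mm high, 0.12 kg: grey handle 34 mm wide (x from -75 to +41 mm), black head 46 mm wide (x from 39 to 75 mm) with the amber window in its +x end. Origin: centre of its underside; x points out of the window, z up (orange button on top). Centre of mass close to the origin; grip the handle across its width from above.
- window (a point): middle of the scanner's window, 75.5 mm along its x and 18 mm above its underside.
- tape: roll of brown tape, 96 mm across, 48 mm high, lying flat; bystander. Origin: centre of underside.
- dark_jar: small dark jar with ribbed lid, 42 mm across, 52 mm high; bystander. Origin: centre of underside.
- stamp: wooden stamp with a turned handle, 31x52x81 mm; bystander. Origin: centre of underside.
- glass: waisted tea glass, 62 mm across, 86 mm high; bystander. Origin: centre of underside.
- inkpad: shut red and black stamp pad, 75x113x14 mm; bystander. Origin: centre of underside.
- white_scraper: flat white scraper, 66x140x9 mm; bystander. Origin: centre of underside.
There are look-alikes about, which are no part of the job. What is shaped like the scanner but purple is not meant.

How it is judged (in metres and radians):
On the way, in this order (a step that is already met when the one before it is completed fails the run):
1. the held scanner points level at the label, still, for a second (x of window in the frame of white_pot between -0.162 and -0.062 m and y of window in the frame of white_pot between -0.017 and 0.017 m and z of window in the frame of white_pot between 0.02 and 0.054 m and angle between the x axis of scanner and the x axis of white_pot, either way round below 0.2 rad and angle between scanner's own z axis and vertical below 0.2 rad and linear speed of scanner below 0.03 m/s and angular speed of scanner below 0.25 rad/s and contact force between the fingers and scanner above 0.5 N), for 1 s.
2. the scanner lies flat on its rest again, released (x of scanner in the frame of rest between -0.035 and 0.035 m and y of scanner in the frame of rest between -0.035 and 0.035 m and z of scanner in the frame of rest below 0.01 m and angle between scanner's own z axis and vertical below 0.1 rad and linear speed of scanner below 0.03 m/s and angle between the x axis of scanner and the x axis of rest, either way round below 0.4 rad and contact force between the fingers and scanner below 0.05 N), for 0.2 s.
3. the cap is off the threads and clear of the neck in the fingers, the pot still seated (z of cap in the frame of white_pot above 0.09 m and contact force between the fingers and cap above 0.8 N and contact force between cap and white_pot below 0.05 N and z of white_pot in the frame of nest below 0.0095 m and angle between white_pot's own z axis and vertical below 0.06 rad and horizontal distance between white_pot and nest below 0.008 m), for 0.1 s.
At the end, for the whole second after the job is handed in: Cap held in the fingers, off the pot, upright within 0.2 rad, still, its rim 9 to 50 mm above the mouth and within 20 mm of its axis; pot down in its holder (3.5 mm), not tipped; scanner flat on its rest within 35 mm of its middle and 0.4 rad along it, released (all of step 2 and contact force between the fingers and cap above 0.8 N and contact force between cap and white_pot below 0.05 N and z of cap in the frame of mouth between 0.009 and 0.05 m and horizontal distance between cap and mouth below 0.02 m and angle between cap's own z axis and vertical below 0.2 rad and linear speed of cap below 0.03 m/s and z of white_pot in the frame of nest below 0.0095 m and angle between white_pot's own z axis and vertical below 0.06 rad and horizontal distance between white_pot and nest below 0.008 m); the arm keeps its last pose, push and grip.
It fails at once if the pot is pulled up out of its holder or tipped (z of white_pot in the frame of nest above 0.018 m or angle between white_pot's own z axis and vertical above 0.2 rad).
It fails at once if a bystander is pushed more than 3 cm or knocked over (distance of any of tape, dark_jar, stamp, glass, inkpad, white_scraper from where it was at the start of the episode above 0.03 m or angle between any of tape, dark_jar, stamp, glass, inkpad, white_scraper's own z axis and vertical above 0.5 rad).
It also fails if it takes over 64 s, if anything falls off the work surface, if the arm or the gripper's body presses on something with over 40 N, if the wrist force passes 120 N, or if a joint passes its speed limit or range.

### The arm

A 6-joint arm with a two-finger parallel gripper is mounted at the origin on a cart in front of the work surface, level with it; the furniture and walls round the work are solid. World frame = base frame: x ahead of the robot, y to its left, z up, the work surface at z = 0. Lengths are in mm, angles in rad, forces in N, time in s.
With the tool pointing down it reaches from about 325 to 775 mm from the base axis. Payload 5.5 kg.
Tool frame: the origin (TCP) lies at the very end of the fingers, on their centre line; the grasp point (between the pads) lies 19 mm behind it; z points along the fingers, y is the line along which they close (so a half turn about z gives the same grasp; the last joint's range is limited). The gripper opens to 88 mm and grips with 3 to 60 N. Pads are 20 mm wide; open, the fingers measure 115 mm over their backs; the gripper's body (75 mm by 178 mm) begins 61 mm behind the grasp point.
Start: joints at [-1.252, 0.091, 1.231, -0, 1.82, -0.057], TCP at [220.211, -558.143, 222.631] pointing down, gripper open.
Joint ranges: [-2.87, 2.87], [-0.86, 2.18], [0.17, 2.46], [-1.51, 4.65], [0.06, 2.69], [-2.65, 2.65]. Speed limits (rad/s): [2.57, 2.57, 3.01, 3.14, 3.14, 3.14].

### API

Orientations are given as a unit quaternion [x, y, z, w].
In Python, from bench import get_state, camera, finish_job, trace gives the robot as it stands.
- The arm moves only by the shell command python3 -m jog 'ROWS' [FORCE]. ROWS is JSON, a list that holds one entry, the list of rows, each a list of 7 numbers: the shift along the tool's x, y, z in m, then the turn, a rotation vector about the tool's x, y, z in degrees, then the finger opening in m, from 0 to 0.0878. In form: [[[dx, dy, dz, ax, ay, az, hand], ...]]. A call has 1 to 10 rows; each row shifts and turns the commanded pose from where the row before left it, along the tool's axes as they then stand; what a row does not reach is not made up. A row lasts 1/10 s, in which the tool goes at most 50 mm and 8.59 degrees, less where a joint would pass 70% of its speed; a pose out of reach is approached as far as the arm can. A call is refused whole if a number of a shift passes 0.05 or a number of a turn 8.59, either way. A call with a gripper value outside its range is refused whole. The fingers move at their own pace and stop on an object; FORCE is the grip in N (left out, the last holds). Time passes only in rows, so rows that do not move let the fingers close. It gives the time, the measured TCP pose, the force, the opening and the grip force at its end, in the units of the state.
- get_state(): the state, without advancing time (a new reading comes with each control period).
- camera(name): name is "scene" or "top" or "wrist"; returns a dict with "frame" (400x640x3 uint8, red, green, blue), "fx", "fy", "cx", "cy" (pixels), "extrinsics" (4x4, takes a point from camera to world coordinates). Camera axes: x right, y down, z forward; pixel columns grow to the right and rows downward; lengths in mm; the calibration is good to about 2 mm. A picture is of the moment at which its call begins. There is no depth.
- finish_job(): hands the job in; it is judged then, once.
Trained networks look in the newest picture that a camera, given by its name, has taken for a name from the list of things; names that differ only in an ending like _2 or _b are one class to them, and where a whole thing is asked for, a point or a joint stands for the part that bears it (a point fixed in the world has none). Each returns a list of dicts, best first, with "p" (0 to 1); they miss things now and then, are a little off and sometimes report something else, mostly with a low value. They report only what shows in the picture. A call takes as long as a camera call. They do not tell look-alikes from the thing itself.
- trace(camera, name): "mask" (400x640 bool, what is visible of it) and "uv" ([column, row] in pixels, amid what is visible of it).
The state is a dict: "time": time; "joints": joint angles; "qd": joint speeds; "effort": joint torques, N m; "tcp_pos": TCP position; "tcp_rot": TCP orientation; "force": force on the tool from outside, world axes, zero at the start; "ft_torque": the same for the moment, N m; "finger_gap": finger opening in mm; "gripper_force": force on a finger pad.
Only numpy, scipy, OpenCV 4.12 (cv2) and the standard library are available. Lean on these libraries where they do the work, as an engineer would, in place of code of your own. Each camera call takes 0.05 s, during which the arm holds its last target. There are 200 camera calls.

## Working session

There is one attempt and no reset: what is moved stays moved. The work goes in short steps, Python scripts to look and compute and a shell command to move; the robot and the scene stay as the last step left them, time stands still between calls to the robot, and variables do not carry over. Pictures are saved under pics/ and viewed, at most 10 in all, crops included, and the job is handed in when it is done.

```bash
mkdir -p pics; cat > h.py <<'E'
import numpy as np, cv2
from bench import get_state, camera, finish_job, trace
from scipy.spatial.transform import Rotation as R
def ray(c,uv):
    d=np.array([(uv[0]-c['cx'])/c['fx'],(uv[1]-c['cy'])/c['fy'],1.])
    E=np.array(c['extrinsics']); return E[:3,3],E[:3,:3]@d
def at(c,uv,z):
    o,d=ray(c,uv); return o+d*(z-o[2])/d[2]
def proj(c,p):
    E=np.array(c['extrinsics']); q=E[:3,:3].T@(np.array(p)-E[:3,3])
    return np.array([c['fx']*q[0]/q[2]+c['cx'],c['fy']*q[1]/q[2]+c['cy']])
def save(c,n,crop=None,s=1):
    f=c['frame'][:,:,::-1]
    if crop: f=f[crop[1]:crop[3],crop[0]:crop[2]]
    cv2.imwrite('pics/'+n,cv2.resize(f,None,fx=s,fy=s,interpolation=cv2.INTER_CUBIC))
E
python3 - <<'E'
from h import *
s=get_state(); print(s['time'],s['tcp_pos'],s['tcp_rot'])
for n in ['top','scene']:
    c=camera(n); save(c,n+'1.png',s=1.25); print(n,c['fx'],np.round(c['extrinsics'],3).tolist())
    for k in ['white_pot','label','cap','nest','rest','scanner','window','tape','dark_jar','stamp','glass','inkpad','white_scraper']:
        print(k,[(round(t['p'],2),np.round(t['uv']).tolist(),int(t['mask'].sum())) for t in trace(n,k)[:3]])
E
```

```text
0.0 [ 220.10811973 -557.84866159  221.52939394] [ 9.82398877e-01  1.86792726e-01 -1.34232711e-04 -9.51533449e-04]
top 457.7557802710693 [[0.03, -0.995, 0.094, 425.652], [-0.999, -0.033, -0.021, -110.232], [0.024, -0.093, -0.995, 1524.962], [0.0, 0.0, 0.0, 1.0]]
white_pot [(0.58, [316.0, 205.0], 78)]
label [(0.53, [316.0, 204.0], 44)]
cap [(0.73, [314.0, 194.0], 269)]
nest [(0.78, [316.0, 207.0], 714)]
rest [(0.78, [214.0, 222.0], 853)]
scanner [(0.75, [219.0, 219.0], 596), (0.73, [274.0, 246.0], 531), (0.5, [388.0, 232.0], 181)]
window [(0.92, [277.0, 246.0], 548), (0.61, [220.0, 220.0], 530)]
tape [(0.61, [389.0, 233.0], 389)]
dark_jar []
stamp [(0.6, [359.0, 184.0], 128)]
glass [(0.75, [304.0, 134.0], 375)]
inkpad [(0.84, [414.0, 183.0], 737)]
white_scraper [(0.55, [427.0, 259.0], 838)]
scene 433.7602240349952 [[-0.749, -0.456, 0.481, -79.025], [-0.663, 0.513, -0.545, 612.152], [0.002, -0.727, -0.686, 1009.801], [0.0, 0.0, 0.0, 1.0]]
white_pot [(0.78, [309.0, 208.0], 430)]
label [(0.65, [312.0, 209.0], 411)]
cap [(0.68, [308.0, 194.0], 342), (0.19, [260.0, 279.0], 971)]
nest [(0.75, [318.0, 217.0], 471)]
rest [(0.73, [264.0, 298.0], 1242), (0.35, [315.0, 218.0], 524), (0.15, [236.0, 241.0], 259)]
scanner [(0.75, [258.0, 282.0], 897), (0.65, [329.0, 258.0], 845)]
window [(0.92, [325.0, 260.0], 867), (0.89, [260.0, 280.0], 930)]
tape [(0.69, [378.0, 188.0], 683)]
dark_jar [(0.67, [236.0, 242.0], 261), (0.57, [311.0, 192.0], 368)]
stamp [(0.49, [333.0, 177.0], 172)]
glass [(0.78, [261.0, 178.0], 418)]
inkpad [(0.84, [354.0, 152.0], 434)]
white_scraper []
```

```bash
python3 - <<'E'
from h import *
c=camera('top'); save(c,'top2.png',(180,110,450,290),2.9)
c=camera('scene'); save(c,'scene2.png',(200,130,440,330),3)
E
```

```text
(no output)
```

View pics/top2.png

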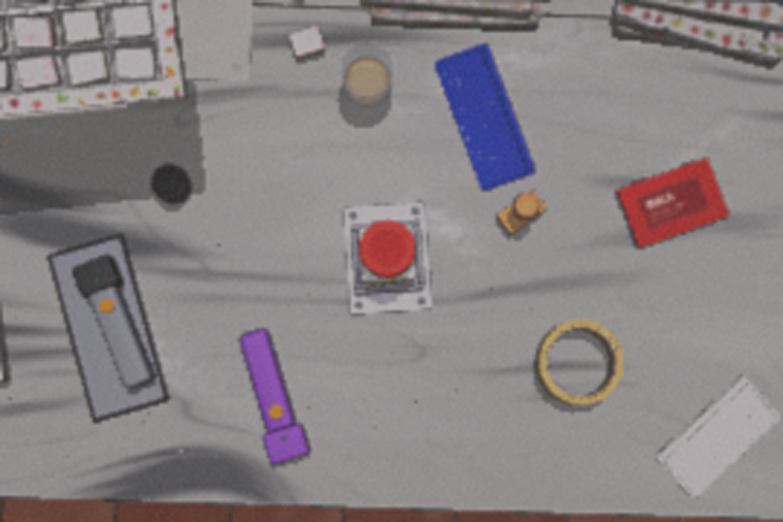

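View pics/scene2.png

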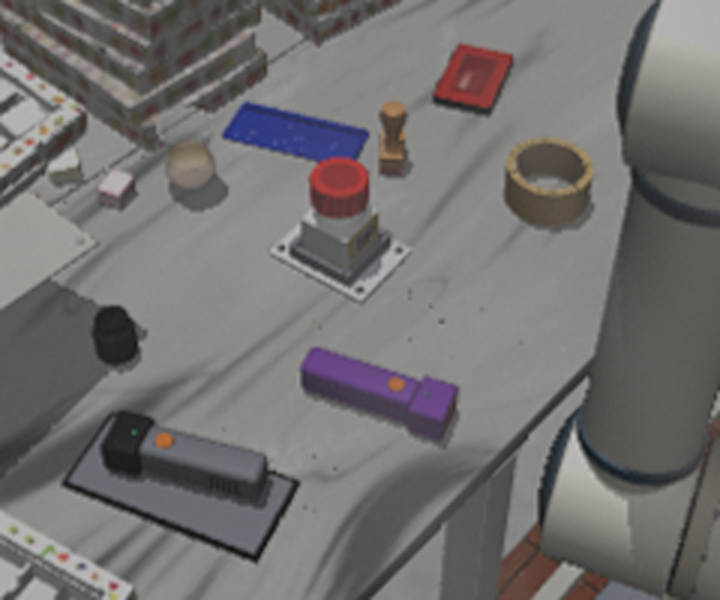

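The top view shows two scanner-shaped things. The grey one with a black head lies on the grey mat at (219,219), and a purple one lies at (274,246). The grey one on the mat is the scanner meant. The crop confirms it: black head at the far end, orange button up. The pot and red cap are at (314,194).

```bash
cat >> h.py <<'E'
def rect(c,mask,z):
    v,u=np.nonzero(mask); m=mask.astype(np.uint8)
    n,l,st,_=cv2.connectedComponentsWithStats(m); k=1+np.argmax(st[1:,4])
    cs,_=cv2.findContours((l==k).astype(np.uint8),cv2.RETR_EXTERNAL,cv2.CHAIN_APPROX_NONE)
    P=np.array([at(c,p[0],z)[:2] for p in max(cs,key=len)],np.float32)
    r=cv2.minAreaRect(P); return np.round(r[0],1),np.round(r[1],1),round(r[2],1)
E
python3 - <<'E'
from h import *
for n in ['top','scene']:
    c=camera(n)
    for k,z in [('rest',6),('nest',6),('scanner',24),('cap',100),('white_pot',62),('tape',24),('dark_jar',26),('stamp',20),('glass',43)]:
        for t in trace(n,k)[:2]: 
            if t['p']>.4: print(n,k,round(t['p'],2),np.round(t['uv']),rect(c,t['mask'],z))
    hsv=cv2.cvtColor(c['frame'],cv2.COLOR_RGB2HSV)
    org=(hsv[...,0]>8)&(hsv[...,0]<22)&(hsv[...,1]>170)&(hsv[...,2]>120)
    nn,l,st,ce=cv2.connectedComponentsWithStats(org.astype(np.uint8))
    print('orange',[(np.round(ce[i]),st[i,4],at(c,ce[i],38+6)[:2].round(1)) for i in range(1,nn) if st[i,4]>3 and 200<ce[i][0]<290])
    red=((hsv[...,0]<6)|(hsv[...,0]>174))&(hsv[...,1]>150)&(hsv[...,2]>80)
    m=np.zeros_like(red); m[160:225,290:335]=red[160:225,290:335]; print('red',rect(c,m,113))
E
```

```text
top rest 0.66 [216. 225.] (array([494.7, 206. ]), array([202.5,  92.5]), 17.4)
top nest 0.73 [426. 262.] (array([ 392. , -491.9]), array([ 65.8, 137.6]), 43.8)
top nest 0.72 [315. 207.] (array([ 585.2, -108.5]), array([123.8,  93.2]), 6.1)
top scanner 0.94 [220. 220.] (array([500.8, 190.7]), array([154.9,  49.7]), 26.3)
top scanner 0.58 [272. 245.] (array([427.5,  16.7]), array([156.6,  51.1]), 20.7)
top cap 0.66 [315. 196.] (array([ 585. , -109.1]), array([66.2, 59.5]), 1.9)
top white_pot 0.74 [220. 221.] (array([498.5, 184.3]), array([146.7,  45.5]), 26.1)
top white_pot 0.44 [315. 204.] (array([ 561.4, -110.2]), array([23.4, 61.8]), 5.1)
top tape 0.54 [414. 181.] (array([ 657.4, -434. ]), array([ 73. , 115.6]), 22.4)
top dark_jar 0.48 [243. 175.] (array([659.7, 137.2]), array([40. , 42.8]), 2.0)
top stamp 0.64 [358. 182.] (array([ 642.8, -259.5]), array([28.5, 52.8]), 41.7)
top glass 0.71 [305. 134.] (array([792.8, -79.4]), array([70.5, 56.1]), 2.0)
orange [(array([216., 215.]), np.int32(8), array([517.2, 202.7])), (array([274., 252.]), np.int32(6), array([404.6,  10.2]))]
red (arr
[... 296 characters left out ...]
ene scanner 0.86 [259. 282.] (array([499.8, 198.8]), array([162.2,  64.4]), 21.1)
scene cap 0.81 [312. 194.] (array([ 583.7, -105.2]), array([59.2, 85.7]), 41.7)
scene white_pot 0.86 [313. 210.] (array([560.1, -80.3]), array([78.6, 86.2]), 43.4)
scene tape 0.67 [381. 192.] (array([ 472.3, -328.7]), array([ 95.8, 147.6]), 29.4)
scene dark_jar 0.77 [238. 240.] (array([659.9, 140.9]), array([40.3, 75.2]), 59.1)
scene stamp 0.69 [330. 177.] (array([ 653.6, -275.4]), array([ 25., 123.]), 40.8)
scene glass 0.82 [260. 180.] (array([796.1, -82.5]), array([ 62.4, 146.8]), 48.9)
orange [(array([254., 276.]), np.int32(14), array([517.4, 201.7]))]
red (array([ 584.5, -108.9]), array([55.2, 49.9]), 41.7)
```

```bash
python3 -m jog '[[[0.0316,-0.0351,0,0,0,0,0.0878],[0.0316,-0.0351,0,0,0,0,0.0878],[0.0316,-0.0351,0,0,0,0,0.0878],[0.0316,-0.0351,0,0,0,0,0.0878],[0.0316,-0.0351,0,0,0,0,0.0878],[0.0316,-0.0351,0,0,0,0,0.0878],[0.0316,-0.0351,0,0,0,0,0.0878],[0.0316,-0.0351,0,0,0,0,0.0878],[0.0316,-0.0351,0,0,0,0,0.0878],[0.0316,-0.0351,0,0,0,0,0.0878]]]' && python3 -m jog '[[[0.0316,-0.0351,0,0,0,0,0.0878],[0.0316,-0.0351,0,0,0,0,0.0878],[0.0316,-0.0351,0,0,0,0,0.0878],[0.0316,-0.0351,0,0,0,0,0.0878],[0.0316,-0.0351,0,0,0,0,0.0878],[0.0316,-0.0351,0,0,0,0,0.0878],[0.0316,-0.0351,0,0,0,0,0.0878],[0,0,0,0,0,0,0.0878],[0,0,0,0,0,0,0.0878],[0,0,0,0,0,0,0.0878]]]'
python3 - <<'E'
from h import *
s=get_state(); print(s['time'],s['tcp_pos'].round(1) if hasattr(s['tcp_pos'],'round') else s['tcp_pos'],R.from_quat(s['tcp_rot']).as_matrix().round(3).tolist())
c=camera('wrist'); save(c,'w1.png'); print(c['fx'],np.round(c['extrinsics'],2).tolist())
for k,z in [('scanner',24),('rest',6)]:
    for t in trace('wrist',k)[:2]: print(k,round(t['p'],2),np.round(t['uv']),rect(c,t['mask'],z))
E
```

```text
time: 3.5
tcp_pos: [385.6, -113.8, 223.0]
tcp_rot: [0.982, 0.187, 0.001, 0.0]
force: [0.7, 0.1, -0.3]
finger_gap: 88.0
gripper_force: 0.0
time: 4.5
tcp_pos: [500.8, 193.4, 222.9]
tcp_rot: [0.982, 0.187, 0.0, 0.0]
force: [0.3, -0.4, -0.2]
finger_gap: 87.6
gripper_force: 0.0
4.5 [500.8 193.4 222.9] [[0.93, 0.367, 0.0], [0.367, -0.93, -0.0], [0.0, 0.0, -1.0]]
319.06416500549875 [[0.37, -0.9, -0.24, 567.21], [-0.93, -0.35, -0.1, 219.16], [0.0, 0.26, -0.97, 383.06], [0.0, 0.0, 0.0, 1.0]]
scanner 0.75 [319. 171.] (array([498.6, 193.6]), array([154.7,  47.5]), 24.8)
scanner 0.65 [432. 242.] (array([487.8,  34.6]), array([58.9, 26.8]), 67.1)
rest 0.6 [295. 170.] (array([496.9, 208.7]), array([197.7,  89.9]), 18.3)
```

View pics/w1.png

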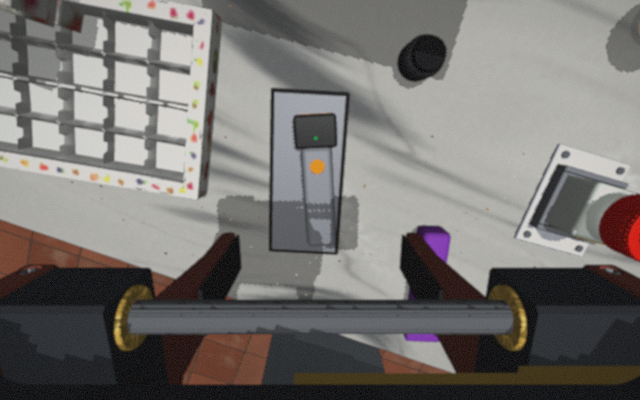

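The wrist view shows the grey scanner with its head at (315,131) and button at (317,167). Its axis leans about 3° left of the tool axis, so it is yawed about 24.8°. Dark jar at (422,57) is clear.

```bash
python3 -m jog '[[[-0.002,0,0.03,0,0,-3.3,0.0878],[0,0,0.045,0,0,0,0.0878],[0,0,0.045,0,0,0,0.0878],[0,0,0.045,0,0,0,0.0878],[0,0,0.03,0,0,0,0.0878],[0,0,0.016,0,0,0,0.0878],[0,0,0,0,0,0,0.0878],[0,0,0,0,0,0,0.0878],[0,0,0,0,0,0,0.02],[0,0,0,0,0,0,0.02]]]' 25 && python3 -m jog '[[[0,0,0,0,0,0,0.02],[0,0,0,0,0,0,0.02],[0,0,0,0,0,0,0.02],[0,0,0,0,0,0,0.02],[0,0,0,0,0,0,0.02],[0,0,0,0,0,0,0.02]]]'
```

```text
time: 5.65
tcp_pos: [500.4, 193.7, 13.9]
tcp_rot: [0.977, 0.215, 0.002, -0.0]
force: [0.5, 0.0, 0.5]
finger_gap: 75.3
gripper_force: 0.0
time: 6.25
tcp_pos: [499.0, 193.5, 11.6]
tcp_rot: [0.977, 0.215, -0.0, -0.0]
force: [0.3, 0.0, -0.4]
finger_gap: 33.6
gripper_force: 25.0
```

```bash
python3 -m jog '[[[0,0,-0.02,0,0,0,0.02],[0,0,-0.035,0,0,0,0.02],[0,0,-0.035,0,0,6.3,0.02],[0,0,0,0,0,6.3,0.02],[0,0,0,0,0,6.2,0.02],[-0.0141,0.0343,0,0,0,0,0.02],[-0.0141,0.0343,0,0,0,0,0.02],[-0.0141,0.0343,0,0,0,0,0.02],[-0.0141,0.0343,0,0,0,0,0.02],[-0.0141,0.0343,0,0,0,0,0.02]]]' && python3 -m jog '[[[-0.0141,0.0343,0,0,0,0,0.02],[-0.0141,0.0343,0,0,0,0,0.02],[-0.0141,0.0343,0,0,0,0,0.02],[-0.0141,0.0343,0,0,0,0,0.02],[0,0,0,0,0,0,0.02],[0,0,0,0,0,0,0.02],[0,0,0,0,0,0,0.02]]]'
python3 - <<'E'
from h import *
s=get_state(); M=R.from_quat(s['tcp_rot']).as_matrix(); print(s['time'],s['finger_gap'],s['tcp_pos'],M[:,0].round(3))
c=camera('wrist'); save(c,'w2.png')
for k,z in [('nest',6),('scanner',s['tcp_pos'][2]+12),('cap',107),('white_pot',62)]:
    for t in trace('wrist',k)[:2]: print(k,round(t['p'],2),np.round(t['uv']),rect(c,t['mask'],z))
E
```

```text
time: 7.25
tcp_pos: [446.2, 14.1, 101.3]
tcp_rot: [0.999, 0.053, -0.0, 0.0]
force: [0.3, -0.4, -0.8]
finger_gap: 34.3
gripper_force: 25.0
time: 7.95
tcp_pos: [405.5, -126.3, 101.5]
tcp_rot: [0.999, 0.053, -0.0, -0.0]
force: [-0.6, -0.0, -0.7]
finger_gap: 34.0
gripper_force: 25.0
7.95 34.00985300827291 [ 405.45114276 -126.2508006   101.46038917] [ 0.994  0.106 -0.   ]
nest 0.82 [321.  26.] (array([ 538.7, -111.8]), array([33.8, 93.4]), 6.1)
scanner 0.96 [133. 161.] (array([444.6, -35.6]), array([95.6, 38.5]), 19.3)
scanner 0.71 [320. 197.] (array([ 433.6, -124.1]), array([98.4, 50.6]), 5.9)
```

View pics/w2.png

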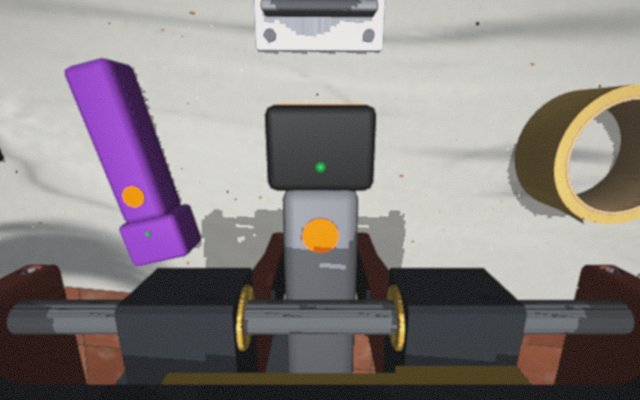

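The wrist view shows the held scanner straight, with its head centred on column 320. The nest plate's front edge is centred on the same column (320,50). I'll go down and hold.

```bash
python3 -m jog '[[[0,0,0.02,0,0,0,0.02],[0,0,0.03,0,0,0,0.02],[0,0,0.021,0,0,0,0.02],[0,0,0,0,0,0,0.02],[0,0,0,0,0,0,0.02],[0,0,0,0,0,0,0.02],[0,0,0,0,0,0,0.02],[0,0,0,0,0,0,0.02],[0,0,0,0,0,0,0.02],[0,0,0,0,0,0,0.02]]]' && python3 -m jog '[[[0,0,0,0,0,0,0.02],[0,0,0,0,0,0,0.02],[0,0,0,0,0,0,0.02],[0,0,0,0,0,0,0.02],[0,0,0,0,0,0,0.02],[0,0,0,0,0,0,0.02],[0,0,0,0,0,0,0.02],[0,0,0,0,0,0,0.02],[0,0,0,0,0,0,0.02],[0,0,0,0,0,0,0.02]]]'
python3 - <<'E'
from h import *
c=camera('scene'); save(c,'s3.png',(250,150,430,290),4); c=camera('top'); 
for t in trace('top','scanner'): print(t['p'],t['uv'],rect(c,t['mask'],45))
E
```

```text
time: 9.2
tcp_pos: [405.5, -127.1, 30.9]
tcp_rot: [0.999, 0.053, 0.0, 0.0]
force: [0.3, 0.3, -1.9]
finger_gap: 33.9
gripper_force: 25.0
time: 10.2
tcp_pos: [405.3, -127.0, 30.6]
tcp_rot: [0.999, 0.053, 0.0, 0.0]
force: [-0.1, 0.6, -1.2]
finger_gap: 33.7
gripper_force: 25.0
0.87 [274.9, 245.8] (array([423.3,  16. ]), array([145.2,  47.3]), 20.7)
```

View pics/s3.png

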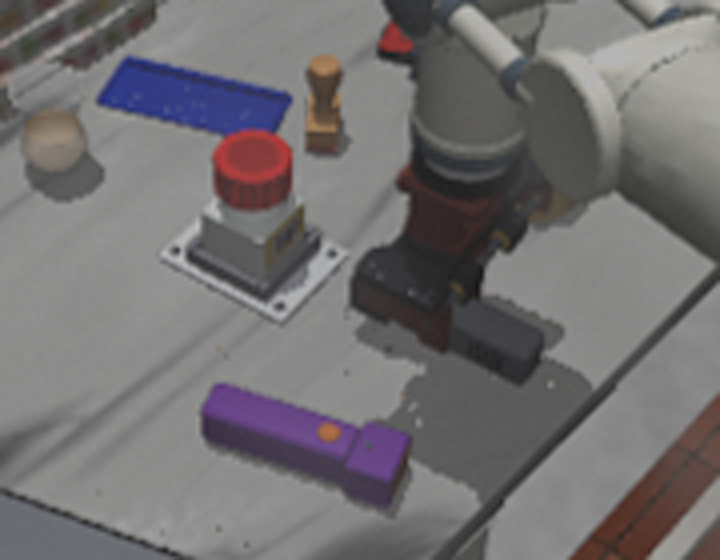

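The scene view shows the scanner level in the fingers and pointing at the pot's yellow-edged label at (290,235 in the crop). The pot is undisturbed. I'll hold a little longer, then return it.

```bash
python3 -m jog '[[[0,0,0,0,0,0,0.02],[0,0,0,0,0,0,0.02],[0,0,0,0,0,0,0.02],[0,0,0,0,0,0,0.02],[0,0,-0.021,0,0,0,0.02],[0,0,-0.03,0,0,0,0.02],[0,0,-0.02,0,0,0,0.02],[0.014,-0.0359,0,0,0,0,0.02],[0.014,-0.0359,0,0,0,0,0.02],[0.014,-0.0359,0,0,0,0,0.02]]]' && python3 -m jog '[[[0.014,-0.0359,0,0,0,0,0.02],[0.014,-0.0359,0,0,0,0,0.02],[0.014,-0.0359,0,0,0,0,0.02],[0.014,-0.0359,0,0,0,0,0.02],[0.014,-0.0359,0,0,0,0,0.02],[0.014,-0.0359,0,0,0,0,0.02],[0,0,0,0,0,-6,0.02],[0,0,0,0,0,-6,0.02],[0,0,0,0,0,0,0.02],[0,0,0,0,0,0,0.02]]]'
python3 - <<'E'
from h import *
c=camera('wrist')
for t in trace('wrist','scanner')+trace('wrist','rest'): print(t['p'],t['uv'],rect(c,t['mask'],110),rect(c,t['mask'],6))
E
```

```text
time: 11.35
tcp_pos: [436.1, -14.4, 102.1]
tcp_rot: [0.999, 0.052, 0.001, 0.0]
force: [0.7, -0.2, -2.0]
finger_gap: 34.0
gripper_force: 25.0
time: 12.35
tcp_pos: [496.6, 207.5, 101.5]
tcp_rot: [0.988, 0.155, -0.0, 0.0]
force: [0.2, -0.1, -0.8]
finger_gap: 34.2
gripper_force: 25.0
0.88 [320.5, 197.4] (array([522.8, 215.1]), array([99.8, 51.4]), 17.9) (array([494.1, 205.6]), array([168.2,  86.6]), 17.9)
0.79 [516.0, 279.5] (array([518.8, 108.6]), array([36.7, 13.9]), 68.9) (array([487.4,  26. ]), array([61.8, 23.5]), 68.9)
0.72 [304.8, 104.4] (array([543.5, 223.3]), array([76.7, 53.3]), 19.0) (array([529. , 219.4]), array([129.4,  89.8]), 19.0)
```

```bash
python3 -m jog '[[[0,0,0.03,0,0,0,0.02],[0,0,0.03,0,0,0,0.02],[0,0,0.02,0,0,0,0.02],[0,0,0.006,0,0,0,0.02],[0,0,0.003,0,0,0,0.02],[0,0,0,0,0,0,0.02],[0,0,0,0,0,0,0.02],[0,0,0,0,0,0,0.05],[0,0,0,0,0,0,0.07],[0,0,0,0,0,0,0.0878]]]' && python3 -m jog '[[[0,0,0,0,0,0,0.0878],[0,0,0,0,0,0,0.0878],[0,0,0,0,0,0,0.0878],[0,0,-0.03,0,0,0,0.0878],[0,0,-0.045,0,0,0,0.0878],[0,0,-0.045,0,0,0,0.0878],[0,0,-0.045,0,0,0,0.0878],[0,0,-0.045,0,0,0,0.0878],[0,0,0,0,0,0,0.0878]]]'
python3 - <<'E'
from h import *
print(get_state()['joints'])
c=camera('wrist'); save(c,'w4.png',(180,60,460,260),2.5)
for k,z in [('rest',6),('scanner',24)]:
    for t in trace('wrist',k)[:1]: print(k,t['p'],t['uv'],rect(c,t['mask'],z))
E
```

```text
time: 13.5
tcp_pos: [497.0, 207.7, 13.3]
tcp_rot: [0.988, 0.157, 0.001, -0.0]
force: [0.6, -0.3, -0.4]
finger_gap: 54.6
gripper_force: 0.0
time: 14.4
tcp_pos: [498.8, 208.3, 231.0]
tcp_rot: [0.988, 0.157, 0.006, -0.001]
force: [1.1, -0.5, -0.4]
finger_gap: 87.5
gripper_force: 0.0
[ 3.32643051e-01 -7.92289485e-02  1.38694712e+00  3.77620914e-05
  1.82112162e+00  1.58876366e+00]
rest 0.6 [304.3, 180.1] (array([496.2, 208.3]), array([198.7,  91.1]), 18.4)
scanner 0.97 [448.4, 241.4] (array([469.7,  35.1]), array([66.9, 42.6]), 19.4)
```

View pics/w4.png

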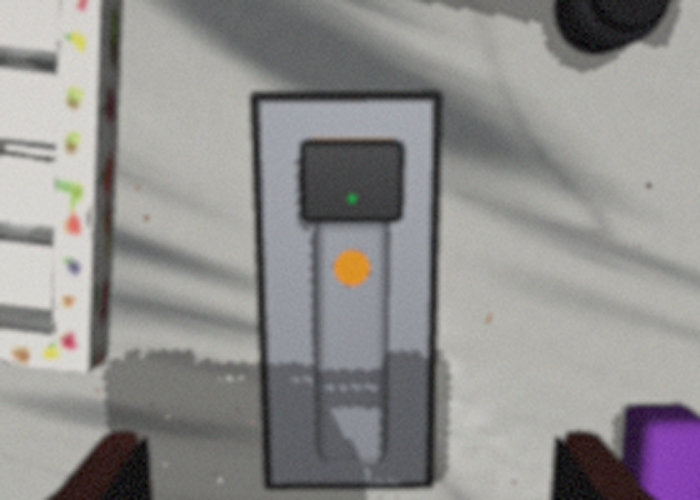

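The wrist view shows the scanner lying along the middle of the mat (head at (350,180), button at (350,267) in the crop) and released. Next is the cap.

```bash
python3 -m jog '[[[-0.0019,0.041,0,0,0,0,0.0878],[-0.0019,0.041,0,0,0,0,0.0878],[-0.0019,0.041,0,0,0,0,0.0878],[-0.0019,0.041,0,0,0,0,0.0878],[-0.0019,0.041,0,0,0,0,0.0878],[-0.0019,0.041,0,0,0,0,0.0878],[-0.0019,0.041,0,0,0,0,0.0878],[-0.0019,0.041,0,0,0,0,0.0878],[0,0,0,0,0,0,0.0878],[0,0,0,0,0,0,0.0878]]]' 60
python3 - <<'E'
from h import *
s=get_state(); print(s['tcp_pos'],R.from_quat(s['tcp_rot']).as_matrix()[:,0])
c=camera('wrist'); save(c,'w5.png')
for k,z in [('cap',113),('cap',81),('white_pot',62),('nest',6)]:
    for t in trace('wrist',k)[:2]: print(k,t['p'],t['uv'],rect(c,t['mask'],z))
E
```

```text
time: 15.55
tcp_pos: [583.0, -109.5, 219.8]
tcp_rot: [0.988, 0.156, -0.002, -0.001]
force: [-0.4, 0.6, -0.3]
finger_gap: 87.8
gripper_force: 0.0
[ 583.00477679 -109.48182182  219.84959761] [ 0.95143279  0.30783389 -0.00373446]
cap 0.57 [316.3, 194.2] (array([ 588.3, -106.6]), array([62.9, 59.6]), 18.0)
cap 0.57 [316.3, 194.2] (array([ 580.6, -108.8]), array([70.4, 66.8]), 18.0)
white_pot 0.87 [321.0, 152.9] (array([ 611.6, -104.5]), array([22.8, 60.1]), 7.8)
nest 0.63 [317.6, 141.0] (array([ 586.5, -107.1]), array([122.5,  93.2]), 5.5)
```

View pics/w5.png

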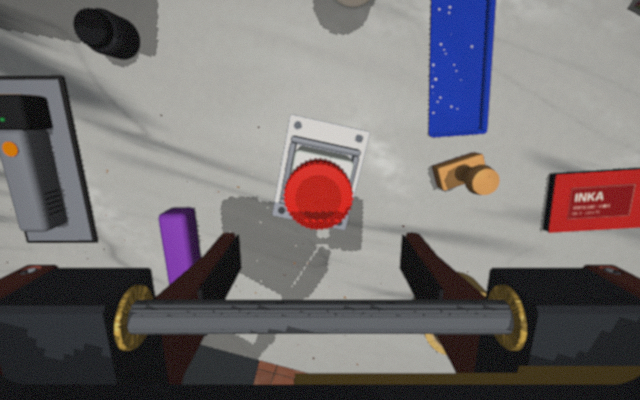

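The wrist view shows the cap centred at (318,193), with the fingers either side and clear. The stamp at (465,175) and the purple look-alike at (180,240) are outside the fingers' way.

```bash
python3 -m jog '[[[0.0037,-0.0008,0.03,0,0,0,0.0878],[0,0,0.04,0,0,0,0.0878],[0,0,0.04,0,0,0,0.0878],[0,0,0.02,0,0,0,0.0878],[0,0,0.01,0,0,0,0.0878],[0,0,0,0,0,0,0.0878],[0,0,0,0,0,0,0.0878],[0,0,0,0,0,0,0.0878]]]' 60
python3 - <<'E'
from h import *
s=get_state(); print(s['tcp_pos'])
for n in ['scene']:
    c=camera(n); save(c,'s6.png',(260,140,380,240),6)
E
```

```text
time: 16.6
tcp_pos: [588.1, -107.2, 85.0]
tcp_rot: [0.988, 0.157, 0.002, 0.001]
force: [0.2, 0.6, 0.6]
finger_gap: 87.5
gripper_force: 0.0
[ 588.12697463 -107.216006     85.00258661]
```

View pics/s6.png

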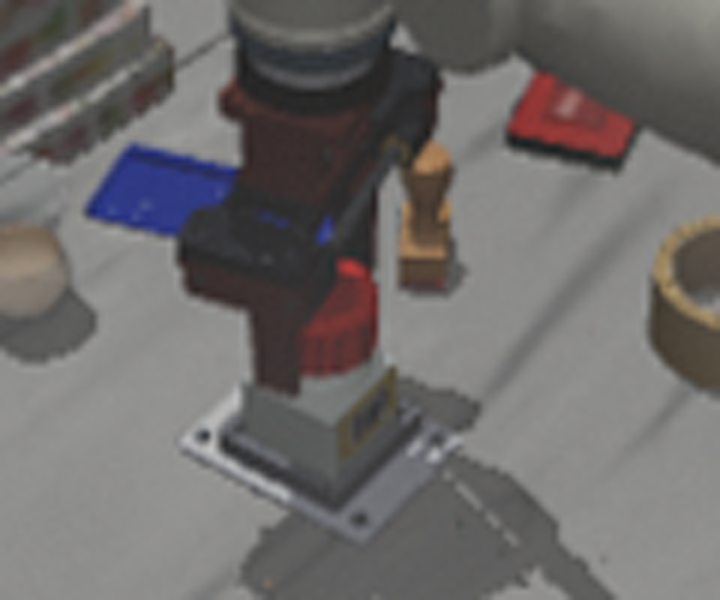

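The scene view shows the fingers straddling the red cap (340,320 in the crop), with the pot seated. I'll trim slightly, close, and check.

```bash
python3 -m jog '[[[-0.0018,0,0.004,0,0,0,0.0878],[0,0,0,0,0,0,0.0878],[0,0,0,0,0,0,0.04],[0,0,0,0,0,0,0.04],[0,0,0,0,0,0,0.04],[0,0,0,0,0,0,0.04],[0,0,0,0,0,0,0.04],[0,0,0,0,0,0,0.04],[0,0,0,0,0,0,0.04]]]' 60
```

```text
time: 17.55
tcp_pos: [585.3, -107.4, 78.7]
tcp_rot: [0.988, 0.157, -0.0, -0.0]
force: [-0.2, 0.1, 0.1]
finger_gap: 59.4
gripper_force: 60.0
```

```bash
python3 -m jog '[[[0,0,-0.0002,0,0,-6,0.04],[0,0,-0.0002,0,0,-6,0.04],[0,0,-0.0002,0,0,-6,0.04],[0,0,-0.0002,0,0,-6,0.04],[0,0,-0.0002,0,0,-6,0.04],[0,0,0,0,0,0,0.04],[0,0,0,0,0,0,0.04]]]'; python3 -c "
from h import *
s=get_state();print(s['ft_torque'],np.degrees(s['joints'][5]))"
```

```text
time: 18.25
tcp_pos: [585.6, -107.9, 79.6]
tcp_rot: [0.914, 0.406, 0.0, 0.0]
force: [1.0, -0.2, -1.7]
finger_gap: 59.3
gripper_force: 60.0
[ 0.00334625 -0.42547378  0.03873204] 28.421458205839123
```

```bash
python3 -m jog '[[[0,0,-0.0002,0,0,-6,0.04],[0,0,-0.0002,0,0,-6,0.04],[0,0,-0.0002,0,0,-6,0.04],[0,0,-0.0002,0,0,-6,0.04],[0,0,-0.0002,0,0,-6,0.04],[0,0,0,0,0,-6,0.04],[0,0,0,0,0,-6,0.04],[0,0,0,0,0,-4,0.04],[0,0,0,0,0,0,0.04],[0,0,0,0,0,0,0.04]]]'; python3 - <<'E'
from h import *
s=get_state();print(s['ft_torque'],np.degrees(s['joints'][5]),s['tcp_pos'])
c=camera('scene'); save(c,'s7.png',(260,140,380,240),6)
E
```

```text
time: 19.25
tcp_pos: [585.7, -108.2, 81.5]
tcp_rot: [0.683, 0.73, 0.0, 0.001]
force: [0.7, -1.6, 3.7]
finger_gap: 59.4
gripper_force: 60.0
[-0.22219281 -0.24667182 -0.06115405] -17.54800081989592 [ 585.74962541 -108.16163951   81.51424837]
```

View pics/s7.png

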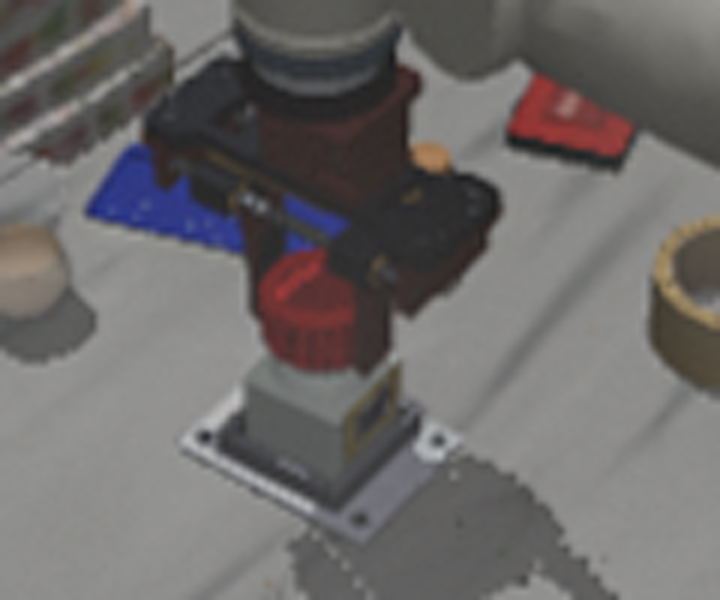

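The scene view shows the gripper turned by about 75° with the cap still in the fingers and the pot square in its nest. I'll start the lift gently and watch the force.

```bash
python3 -m jog '[[[0,0,-0.002,0,0,0,0.04],[0,0,-0.002,0,0,0,0.04],[0,0,-0.002,0,0,0,0.04],[0,0,0,0,0,0,0.04],[0,0,0,0,0,0,0.04]]]'
```

```text
time: 19.8
tcp_pos: [585.1, -107.6, 86.3]
tcp_rot: [0.682, 0.731, -0.0, -0.0]
force: [0.2, 0.1, -0.7]
finger_gap: 59.4
gripper_force: 60.0
```

Only the cap's weight shows on the wrist, so the threads have let go. I'll raise it the rest of the way.

```bash
python3 -m jog '[[[0,0,-0.006,0,0,0,0.04],[0,0,-0.008,0,0,0,0.04],[0,0,-0.008,0,0,0,0.04],[0,0,-0.008,0,0,0,0.04],[0,0,-0.006,0,0,0,0.04],[0,0,0,0,0,0,0.04],[0,0,0,0,0,0,0.04],[0,0,0,0,0,0,0.04],[0,0,0,0,0,0,0.04],[0,0,0,0,0,0,0.04]]]'; python3 - <<'E'
from h import *
c=camera('scene'); save(c,'s8.png',(230,130,390,250),5)
E
```

```text
time: 20.8
tcp_pos: [585.1, -107.7, 122.2]
tcp_rot: [0.682, 0.732, -0.0, -0.0]
force: [-0.4, 0.6, -0.4]
finger_gap: 59.3
gripper_force: 60.0
```

View pics/s8.png

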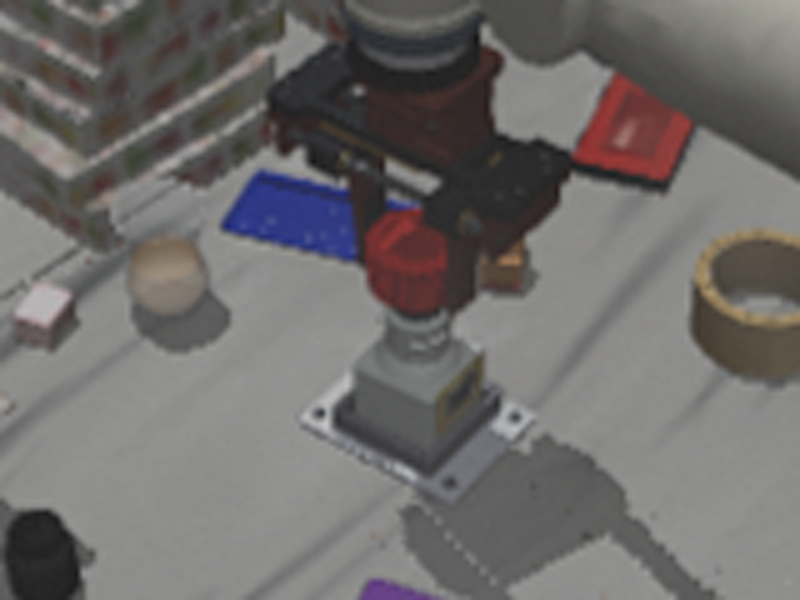

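The cap at (408,260) is held above the neck at (415,330), which is visible and bare. The pot is seated in its nest and the bystanders are in place.

```bash
python3 -c "
from bench import finish_job
print(finish_job())"
```

```text
the job is handed in; nothing more can be done
None
```

I scanned the pot and laid the scanner back flat on its rest; the cap is unscrewed and held about 25 mm above the mouth, the pot still seated, and the job is handed in at about 21 s (no verdict was returned).

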